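# Stand a long moulded housing up in the inspection stand

### The job

Load the long black housing into the inspection stand: tip it up to stand on its foot flange, keeping the foot end down on the plate and easing it down so that it does not slam. Slide it gently back until its foot is flush against the blue fence, about midway between the two posts. Then swing the keeper bar across in front of it, fully home to its stop, without disturbing the other things on the bench.

Things in the scene. Friction and masses are not known exactly. Their poses are not given: they have to be found in the camera images.
- stand_home (a point): On top of the stand's fixed aluminium plate (8 mm thick, top at z = 0.008 m), centre of the yellow-outlined place where the housing must stand, midway between two posts. Stand axes: +y towards the blue fence, +x towards the pivot post, z up. Plate spans x -140 to +140, y -400 to +100 mm. Place and yaw of the stand vary.
- fence: Upright fixed blue plate at the back of the stand, 150 mm wide, 100 mm high. Origin at the foot of its flat front face, at the middle: 42 mm along the stand's +y from stand_home, so that a housing (84 mm foot) centred on stand_home touches it. Axes as the stand's.
- stop_post (a point): Axis of the stop post (fixed steel post 20 mm thick, 116 mm high, at x = -90, y = -35 mm from stand_home), at the plate's top. The shut keeper bar rests against its front. The part stands between this post and the pivot post. Axes as the stand's.
- bar_pivot (a point): Upright pin axis of the keeper bar at mid height of the bar, 100 mm above the plate, on the pivot post (24 mm thick, at x = +95, y = -52 mm from stand_home). Axes as the stand's.
- keeper_bar (a joint): Angle of the keeper bar about its pin, rad. 0 = fully home at its stop: it points along the stand's -x, across the front of the home place. Growing = open, anticlockwise from above: at 1.57 it points along the stand's -y. It stays where it is left (friction 0.12 N m, 0.6 N at its end); no latch.
- bar_end (a point): Free end of the keeper bar, 198 mm from the pin axis, at mid height, under its red knob (24 mm across, top 30 mm above this point). Steel flat 14 mm thick, 20 mm high, 90 to 110 mm above the plate, ending 12 mm past this point. When home, its rear face is 3 mm in front of the foot flange and collar, 11 mm in front of the housing's wall.
- housing_mid (a point): Centre of the long black moulded housing: loose, 0.34 to 0.59 kg, 230 mm long, alike on all four sides. Its y axis runs along it from open mouth to closed foot. Square tube 68 x 68 mm outside, open bore 58 x 58 mm, 222 mm deep from the mouth. It starts lying level on the plate, foot towards the fence. Standing, it topples if pushed higher than about 60 mm above the plate.
- housing_foot (a point): Centre of the housing's flat outer foot face, an 84 x 84 x 8 mm flange, 115 mm from housing_mid; same axes. 42 mm above the plate as it lies, at plate level when the housing stands. Plastic on plate, friction about 0.5 to 0.7.
- housing_mouth (a point): Centre of the housing's open mouth, 115 mm from housing_mid; same axes. A collar 84 x 84 mm, 10 mm long, surrounds the mouth; the bore here is 58 x 58 mm. 42 mm above the plate as it lies, 230 mm above it when it stands.
- cup1_mid (a point): Bystander: small black moulded cup with a side snout and two brass inserts, 46 x 46 x 34 mm (70 mm with snout), loose; point half-way up its centre.
- cup2_mid (a point): Bystander: a second such small black cup.
- cup3_mid (a point): Bystander: a third such small black cup.
- plug_gauge: Bystander: double-ended plug gauge, dark 16 x 16 x 70 mm handle with steel ends (120 mm over all, along its y), lying on the stand's plate near the +x edge; origin at the centre of its underside.
- cap: Bystander: round grey cap, 38 mm across, 20 mm high, on the stand's plate near the -x edge; origin at the centre of its underside.
- caliper: Bystander: digital caliper 210 mm long, 12 mm high, lying on the bench left of the stand; origin at the centre of its underside.
- driver: Bystander: orange screwdriver 190 mm long lying on the bench at the right. Origin at its middle.
Mind the look-alikes: they are no part of the job. Leave any green or pink look-alike of the part that bears housing_mid alone.

How it is judged:
By the outcome, as a careful person would: the job done as asked, in the order asked, and still so for the second after the job is handed in, with the robot touching nothing.
It also fails if it takes over 72 s, if anything falls off the work surface, if the arm or the gripper's body presses on something with over 40 N, if the wrist force passes 120 N, or if a joint passes its speed limit or range.

### The arm

A 7-joint arm with a two-finger parallel gripper is mounted at the origin on the work surface. World frame = base frame: x ahead of the robot, y to its left, z up, the work surface at z = 0. Lengths are in m, angles in rad, forces in N, time in s.
With the tool pointing down it reaches from about 0.35 to 0.775 m from the base axis. Payload 3.1 kg.
Tool frame: the origin (TCP) lies between the finger pads; the fingertips stand 11 mm ahead of it and the grasp point (between the pads) lies 8 mm behind it; z points along the fingers, y is the line along which they close (so a half turn about z gives the same grasp; the last joint's range is limited). The gripper opens to 85 mm and grips with 20 to 120 N. Pads are 22 mm wide; open, the fingers measure 114 mm over their backs; the gripper's body (76 mm by 85 mm) begins 54 mm behind the grasp point. The pads swing forward as they close: fully open they stand 13 mm farther back than shut.
Start: joints at [-1.35, 0.311, 0.014, 1.512, -0.004, 1.319, -0.027], TCP at [0.143, 0.531, 0.242] pointing down, gripper open.
Joint ranges: [-2.7, 2.7], [-0.3, 1.91], [-1.27, 1.3], [0.12, 2.57], [-1.44, 4.58], [0.2, 2.03], [-3.05, 3.05]. Speed limits (rad/s): [2.79, 2.79, 3.14, 3.14, 3.14, 3.14, 3.14].

### API

Orientations are given as [roll, pitch, yaw] about the fixed x, y, z axes, in that order (R = Rz(yaw) Ry(pitch) Rx(roll)).
In Python, from cell import telemetry, get_image, camera_model, job, look_for, cut_out gives the robot as it stands.
- The arm moves only by the tool servo_tool, never from a script. Its argument "rows" is a list that holds one entry, the list of rows, each a list of 4 numbers: the shift along the world's x, y, z in m, then the turn about the world's z in degrees. In form: [[[tx, ty, tz, yaw], ...]]. A call has 1 to 12 rows; each row is the pose to reach, as a shift and turn from the pose commanded when the call began; what a row does not reach only later rows make up. A row lasts 1/8 s, in which the tool goes at most 62.5 mm and 10.7 degrees, less where a joint would pass 70% of its speed; a pose out of reach is approached as far as the arm can. A call with a gripper value outside its range is refused whole. "fingers" is the gripper's target within -1 to 1 (fully open at 1, half-way at 0, shut at -1), set as the call begins (left out, the last holds). The fingers move at their own pace and stop on an object; the grip force is fixed at half the most. Time passes only in rows, so rows that repeat a pose let the fingers close. It gives the time, the measured TCP pose, the force, the opening and the grip force at its end, in the units of the state.
- telemetry.get_state(): the state, without advancing time (a new reading comes with each control period).
- get_image(name): name is "scene" or "top" or "wrist"; returns (picture, depth): 420x560x3 uint8, blue, green, red; 420x560 float32, m along the optical axis (not along the pixel's ray), 0 where there is no reading.
- camera_model(name): a dict with "mtx" (3x3 intrinsics, pixels), "rvec" (rotation vector, rad) and "tvec" (3), from world to camera coordinates, as OpenCV has them; the wrist camera has in their place "tool_from_camera" (4x4, takes a point from camera to tool coordinates, whose origin is the TCP and whose axes are the flange's). Camera axes: x right, y down, z forward; pixel columns grow to the right and rows downward; lengths in m; the calibration is good to about 2 mm. A picture is of the moment at which its call begins: read the wrist's pose just before it. camera_model takes no time and is no camera call.
- job.hand_in(): hands the job in; it is judged then, once.
Trained networks look in the newest picture that a camera, given by its name, has taken for a name from the list of things; names that differ only in an ending like _2 or _b are one class to them, and where a whole thing is asked for, a point or a joint stands for the part that bears it (a point fixed in the world has none). Each returns a list of dicts, best first, with "confidence" (0 to 1); they miss things now and then, are a little off and sometimes report something else, mostly with a low value. They report only what shows in the picture. A call takes as long as a camera call. They do not tell look-alikes from the thing itself.
- look_for(thing, camera): "uv" ([column, row] in pixels, amid what is visible of it).
- cut_out(thing, camera): "mask" (420x560 bool, what is visible of it) and "uv" ([column, row] in pixels, amid what is visible of it).
The state is a dict: "clock": time; "joint_positions": joint angles; "qd": joint speeds; "joint_efforts": joint torques, N m; "tool_pos": TCP position; "tcp_rot": TCP orientation; "ft_force": force on the tool from outside, world axes, zero at the start; "wrist_torque": the same for the moment, N m; "opening": opening from 0.0 (shut) to 1.0 (fully open); "finger_force": force on a finger pad.
Only numpy, scipy, OpenCV 4.12 (cv2) and the standard library are available. Lean on these libraries where they do the work, as an engineer would, in place of code of your own. Each camera call takes 0.05 s, during which the arm holds its last target. There are 200 camera calls.

## Working session

There is one attempt and no reset: what is moved stays moved. The work goes in short steps, Python scripts to look and compute and a tool call to move; the robot and the scene stay as the last step left them, time stands still between calls to the robot, and variables do not carry over. Pictures are saved under pics/ and viewed, at most 10 in all, crops included, and the job is handed in when it is done.

Besides the shell and the picture viewer there is one more tool, called after "Request:" as name([rows], argument=value, ...), one row to a line, values as JSON. servo_tool: Moves the arm, as the interface text tells. Its arguments: {"type":"object","properties":{"rows":{"type":"array"},"fingers":{"type":"number"}},"required":["rows"]}

```bash
ls; mkdir -p pics
python3 - <<'E'
from cell import telemetry, get_image, camera_model, job, look_for, cut_out
import cv2,numpy as np
s=telemetry.get_state();print(s)
for c in ["scene","top"]:
    p,d=get_image(c);cv2.imwrite(f"pics/{c}0.png",p);np.save(f"pics/{c}0.npy",d)
    for t in ["stand_home","fence","stop_post","bar_pivot","keeper_bar","bar_end","housing_mid","housing_foot","housing_mouth"]:
        try: print(c,t,[(np.round(r["uv"],1).tolist(),round(r["confidence"],2)) for r in look_for(t,c)][:3])
        except Exception as e: print(t,e)
E
```

```text
pics
{'clock': 0.0, 'joint_positions': array([-1.34971372,  0.31170396,  0.01395689,  1.51308052, -0.0044211 ,
        1.31918861, -0.02721718]), 'qd': array([ 0.00073704, -0.00033528, -0.00030386, -0.00055459,  0.00094049,
        0.00043671, -0.00035579]), 'joint_efforts': array([ 3.68415585e-04, -3.79911590e+01,  1.46323722e-01, -2.30589259e+01,
        1.22697721e-02,  1.36652149e-02,  8.31803106e-06]), 'tool_pos': array([0.14265101, 0.53044189, 0.24122339]), 'tcp_rot': array([-3.13924392e+00,  6.48293632e-05,  2.87889777e+00]), 'ft_force': array([-0.64918433, -0.33306399,  0.98811649]), 'wrist_torque': array([-0.04037834,  0.02482338,  0.04212902]), 'finger_force': 0.0, 'opening': 0.9990023404978758}
scene stand_home [([306.3, 266.5], 0.86), ([360.5, 264.5], 0.46), ([454.7, 265.9], 0.28)]
scene fence [([359.1, 262.3], 0.81)]
scene stop_post [([307.4, 268.4], 0.84)]
scene bar_pivot [([307.7, 266.3], 0.69), ([158.5, 212.7], 0.22)]
scene keeper_bar [([266.1, 248.7], 0.76), ([358.7, 265.0], 0.62)]
scene bar_end [([264.5, 247.2], 0.76)]
scene housing_mid [([229.5, 187.5], 0.94), ([248.3, 238.9], 0.93), ([399.1, 210.8], 0.55)]
scene housing_foot [([247.1, 235.1], 0.91), ([234.6, 182.6], 0.66), ([400.6, 212.5], 0.57)]
scene housing_mouth [([398.9, 208.9], 0.92), ([249.1, 237.3], 0.82), ([233.3, 183.7], 0.71)]
top stand_home [([251.1, 199.7], 0.72)]
top fence [([189.8, 189.6], 0.79)]
top stop_post [([246.7, 198.4], 0.81)]
top bar_pivot [([250.5, 197.1], 0.61)]
top keeper_bar [([253.6, 152.4], 0.83)]
top bar_end [([258.0, 152.8], 0.63)]
top housing_mid [([280.5, 183.1], 0.98), ([343.3, 276.6], 0.95), ([164.2, 287.0], 0.85)]
top housing_foot [([343.6, 282.0], 0.82), ([285.0, 181.6], 0.65), ([160.8, 285.4], 0.61)]
top housing_mouth [([163.4, 284.1], 0.8), ([282.9, 184.2], 0.66), ([342.4, 280.3], 0.65)]
```

View pics/scene0.png

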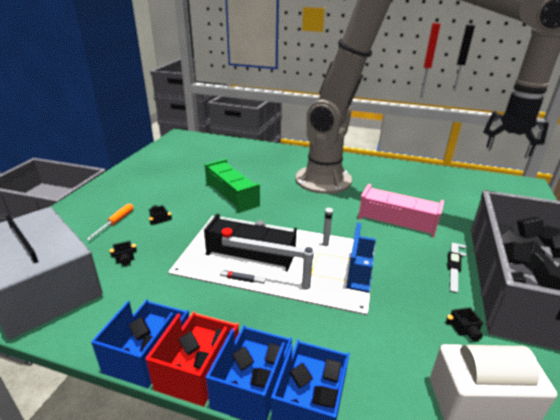

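View pics/top0.png

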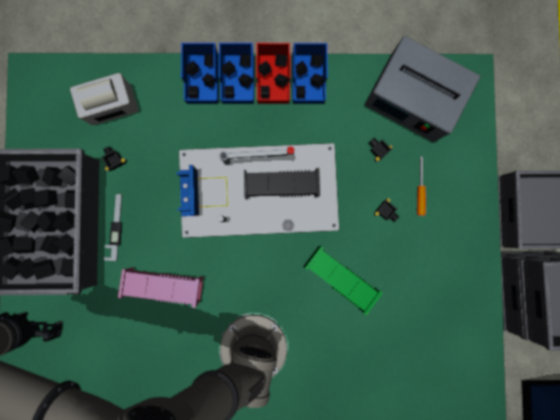

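The top view has world +y to the left and +x up. The stand's fence is at about (188,190), the home square at (214,191), and the black housing spans (245–320, 183). The bar is open along (225–291, 155). I'll localise from depth.

```bash
cat > h.py <<'E'
from cell import telemetry, get_image, camera_model, job, look_for, cut_out
import cv2,numpy as np
from scipy.spatial.transform import Rotation as Ro
def cloud(name,d,pose=None):
    m=camera_model(name);K=np.array(m["mtx"]);v,u=np.indices(d.shape)
    P=np.stack([(u-K[0,2])/K[0,0]*d,(v-K[1,2])/K[1,1]*d,d],-1)
    if name=="wrist":
        T=np.array(m["tool_from_camera"]);P=P@T[:3,:3].T+T[:3,3]
        R=Ro.from_euler("xyz",pose[1]).as_matrix();return P@R.T+pose[0]
    R=cv2.Rodrigues(np.array(m["rvec"]))[0];return (P-np.array(m["tvec"]).ravel())@R
def rect(P):
    (c,s,a)=cv2.minAreaRect(P[:,:2].astype(np.float32));return np.round(c,4),np.round(s,4),round(a,2)
E
python3 - <<'E'
from h import *
d=np.load("pics/top0.npy");p=cv2.imread("pics/top0.png");P=cloud("top",d);ok=d>0
z=P[...,2]
hsv=cv2.cvtColor(p,cv2.COLOR_BGR2HSV)
r=np.s_[130:245,170:350]
white=np.zeros(d.shape,bool);white[r]=((hsv[r][...,1]<50)&(hsv[r][...,2]>130)&(abs(z[r]-.008)<.006))
print("plate",rect(P[white]),np.median(z[white]))
hm=np.zeros(d.shape,bool);hm[160:205,240:325]=(z[160:205,240:325]>.06);hm&=ok
print("housing hi",rect(P[hm]),np.median(z[hm]),P[hm].min(0),P[hm].max(0))
b=np.zeros(d.shape,bool);b[140:165,215:300]=z[140:165,215:300]>.08
print("bar",rect(P[b]),np.percentile(z[b],[50,99]))
f=np.zeros(d.shape,bool);f[160:220,170:205]=z[160:220,170:205]>.09
print("fence",rect(P[f]),np.median(z[f]))
s=np.zeros(d.shape,bool);s[205:230,215:235]=z[205:230,215:235]>.06
print("stop",P[s].mean(0))
y=np.zeros(d.shape,bool);y[170:215,195:240]=cv2.inRange(hsv,(18,70,80),(38,255,255))[170:215,195:240]>0
print("yellow",rect(P[y]),y.sum())
E
```

```text
plate (array([ 0.5001, -0.0185]), array([0.2828, 0.5037]), 2.3) 0.008339996830806096
housing hi (array([ 0.5133, -0.0914]), array([0.0864, 0.2303]), 1.38) 0.08453989887442762 [ 0.46742285 -0.20651248  0.06006655] [0.55911017 0.02319039 0.09787513]
bar (array([0.5222, 0.0091]), array([0.2081, 0.258 ]), 70.64) [0.11832391 1.33446714]
fence (array([0.4261, 0.104 ]), array([0.304 , 0.1115]), 48.04) 0.10789941448740378
stop [0.40461109 0.08923653 0.11453365]
yellow (array([0.4936, 0.1264]), array([0.0895, 0.0858]), 2.04) 3
```

Request:
servo_tool([
  [[0.08, -0.06, 0.06, -10], [0.15, -0.11, 0.06, -20], [0.22, -0.17, 0.06, -28], [0.27, -0.22, 0.06, -35], [0.31, -0.28, 0.06, -42], [0.34, -0.34, 0.06, -50], [0.36, -0.4, 0.06, -56], [0.37, -0.46, 0.06, -62], [0.37, -0.52, 0.06, -68], [0.372, -0.58, 0.06, -73.6], [0.372, -0.64, 0.06, -73.6], [0.372, -0.7, 0.06, -73.6]],
])

```text
clock: 2.5
tool_pos: [0.5077, -0.0717, 0.3024]
tcp_rot: [3.141, -0.0, 1.595]
ft_force: [0.1, 0.2, 1.3]
opening: 0.999
finger_force: 0.0
```

Run:
```python
from h import *
s=telemetry.get_state();pose=(s["tool_pos"],s["tcp_rot"]);print(s["clock"],pose,s["joint_positions"])
p,d=get_image("wrist");cv2.imwrite("pics/w1.png",p)
P=cloud("wrist",d,pose);z=P[...,2];m=(d>0)&(z>.075)&(z<.1)&(abs(P[...,0]-.515)<.06)
print(m.sum());print(rect(P[m]),P[m].min(0),P[m].max(0))
c=m&(z>.0885);print("collar/flange",rect(P[c]),np.median(z[c]))
t=m&(z<.087);print("tube",rect(P[t]),np.median(z[t]))
```

```text
2.5 (array([ 0.5076916 , -0.07168192,  0.302363  ]), array([ 3.14054016e+00, -2.27855424e-04,  1.59508387e+00])) [-0.42506061  0.23346577  0.66653539  1.51709491 -0.14525914  1.44012717
  0.27136111]
10408
(array([ 0.5139, -0.0897]), array([0.0837, 0.2301]), 1.33) [ 0.4694711  -0.20530199  0.07500083] [0.55813548 0.02622091 0.09325523]
collar/flange (array([ 0.5142, -0.0897]), array([0.0837, 0.2301]), 1.46) 0.09076126200622282
tube (array([ 0.5137, -0.0885]), array([0.0837, 0.2134]), 1.42) 0.08287591989320259
```

View pics/w1.png

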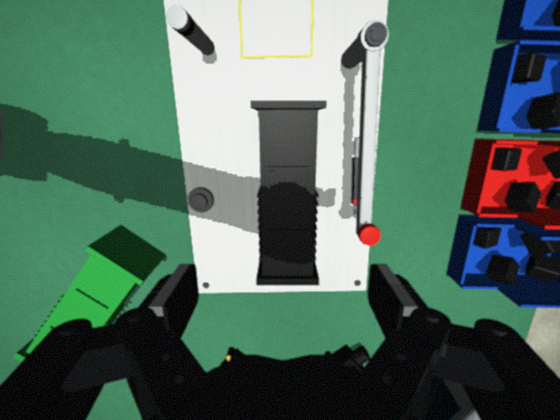

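The wrist view shows the housing's mouth at (288,282) and its foot at (288,104). The bar knob is at (370,235) and the cap at (201,200). I'll straddle the tube behind the collar so that closing centres the tool on it.

Request:
servo_tool([
  [[0.008, -0.05, -0.02, 0], [0.008, -0.093, -0.06, 0], [0.008, -0.093, -0.12, 0], [0.008, -0.093, -0.16, 0], [0.008, -0.093, -0.19, 0], [0.008, -0.093, -0.21, 0], [0.008, -0.093, -0.23, 0], [0.008, -0.093, -0.24, 0], [0.008, -0.093, -0.24, 0]],
])

```text
clock: 3.68
tool_pos: [0.5152, -0.1626, 0.0617]
tcp_rot: [-3.14, -0.0, 1.594]
ft_force: [1.2, 0.2, -0.1]
opening: 1.002
finger_force: 0.0
```

Request:
servo_tool([
  [[0, 0, 0, 0], [0, 0, 0, 0], [0, 0, 0, 0], [0, 0, 0, 0], [0, 0, 0, 0]],
], fingers=0.5)

```text
clock: 4.3
tool_pos: [0.5165, -0.1634, 0.0634]
tcp_rot: [3.139, 0.001, 1.594]
ft_force: [-0.7, 0.5, 5.4]
opening: 0.783
finger_force: 69.9
```

Request:
servo_tool([
  [[0, 0, 0, 0], [0, 0, 0, 0], [0, 0, 0, 0]],
], fingers=0.56)

```text
clock: 4.68
tool_pos: [0.5164, -0.1634, 0.0634]
tcp_rot: [3.139, 0.001, 1.594]
ft_force: [0.6, 0.8, 6.3]
opening: 0.784
finger_force: 69.9
```

Request:
servo_tool([
  [[0, 0, 0, 0], [0, 0, 0, 0], [0, 0, 0, 0], [0, 0, 0, 0]],
], fingers=1.0)

```text
clock: 5.18
tool_pos: [0.5154, -0.1629, 0.0619]
tcp_rot: [-3.141, -0.0, 1.594]
ft_force: [0.1, -0.4, -0.4]
opening: 1.0
finger_force: 0.0
```

Run:
```python
from h import *
s=telemetry.get_state();print(s["tool_pos"],s["tcp_rot"],s["ft_force"],s["opening"])
```

```text
[ 0.5153605  -0.16289799  0.06194802] [-3.14125869e+00 -7.87204302e-05  1.59435794e+00] [ 0.12239138 -0.44030746 -0.36566061] 0.9995570813735501
```

Request:
servo_tool([
  [[0, 0, 0.03, 0], [0.0017, -0.005, 0.05, 0], [0.0017, -0.025, 0.05, 0], [0.0017, -0.025, 0.05, 0], [0.0017, -0.025, 0.04, 0], [0.0017, -0.025, 0.036, 0], [0.0017, -0.025, 0.036, 0]],
])

```text
clock: 6.05
tool_pos: [0.5166, -0.1869, 0.0971]
tcp_rot: [-3.14, -0.001, 1.595]
ft_force: [0.8, 0.2, 0.8]
opening: 0.999
finger_force: 0.0
```

Run:
```python
from h import *
s=telemetry.get_state();pose=(s["tool_pos"],s["tcp_rot"]);print(s["clock"],pose,s["ft_force"])
p,d=get_image("wrist");cv2.imwrite("pics/w2.png",p)
P=cloud("wrist",d,pose);z=P[...,2];m=(d>0)&(z>.0885)&(z<.1)&(abs(P[...,0]-.515)<.05)&(P[...,1]<.03)
for a,b in((-.25,-.15),(-.0,.04)):
  k=m&(P[...,1]>a)&(P[...,1]<b);print(k.sum(), rect(P[k]) if k.sum()>5 else 0, P[k].min(0) if k.any() else 0,P[k].max(0)if k.any() else 0)
```

```text
6.05 (array([ 0.51664093, -0.18689705,  0.09707464]), array([-3.13959245e+00, -9.80774375e-04,  1.59534073e+00])) [0.75333134 0.1739612  0.82400042]
3007 (array([ 0.5166, -0.1914]), array([0.0863, 0.0272]), 2.01) [ 0.47336125 -0.20563221  0.08850189] [ 0.55986268 -0.17625464  0.0999939 ]
0 0 0 0
```

View pics/w2.png

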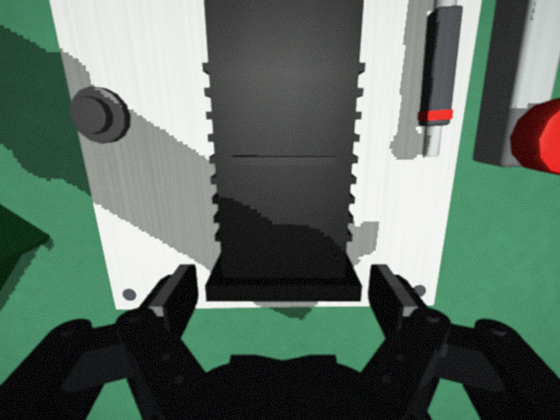

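The collar spans columns 207–361 and sits centred between the finger pads, whose inner faces are at 197 and 370. I'll lower beside its rim, then close.

Request:
servo_tool([
  [[0.0003, -0.001, -0.006, 0], [0.0003, -0.001, -0.01, 0], [0.0003, -0.001, -0.012, 0], [0.0003, -0.001, -0.012, 0]],
])

```text
clock: 6.6
tool_pos: [0.5173, -0.1889, 0.0859]
tcp_rot: [-3.141, -0.0, 1.594]
ft_force: [0.1, 0.0, -0.1]
opening: 1.002
finger_force: 0.0
```

Request:
servo_tool([
  [[0, 0, 0, 0], [0, 0, 0, 0], [0, 0, 0, 0]],
], fingers=0.8)

```text
clock: 6.98
tool_pos: [0.5173, -0.189, 0.0882]
tcp_rot: [3.141, -0.001, 1.594]
ft_force: [-4.2, 2.3, 11.4]
opening: 0.912
finger_force: 65.4
```

Request:
servo_tool([
  [[0, 0, 0, 0], [0, 0, 0, 0]],
])

```text
clock: 7.22
tool_pos: [0.5173, -0.189, 0.0882]
tcp_rot: [3.141, -0.001, 1.594]
ft_force: [-4.2, 2.3, 12.0]
opening: 0.91
finger_force: 65.3
```

Run:
```python
from h import *
s=telemetry.get_state();pose=(s["tool_pos"],s["tcp_rot"]);print(s["clock"],s["opening"],s["finger_force"],s["ft_force"],s["wrist_torque"])
p,d=get_image("wrist");cv2.imwrite("pics/w3.png",p)
p,d=get_image("scene");cv2.imwrite("pics/s3.png",cv2.resize(p[170:310,160:400],None,fx=2.5,fy=2.5))
cv2.imwrite("pics/w3s.png",np.hstack([cv2.resize(cv2.imread("pics/w3.png"),(400,300)),cv2.resize(p[185:305,180:340],(400,300))]))
```

```text
7.225 0.9104647198312181 65.33958077430725 [-4.21065726  2.27911759 12.02577013] [ 0.41244165  0.91665771 -0.10468808]
```

View pics/w3s.png

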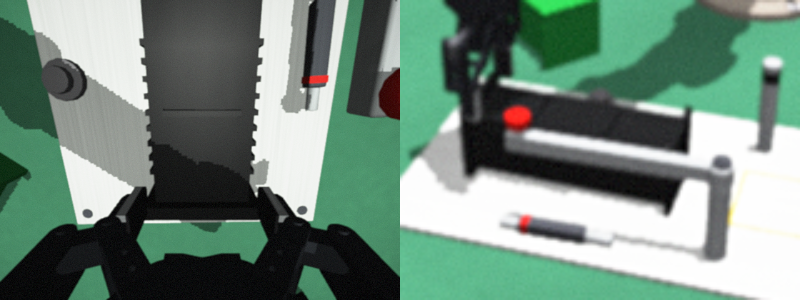

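The pads hold the collar's top corners and the bar and knob are clear. I'll start the arc about the foot edge.

Request:
servo_tool([
  [[0, 0.0018, 0.005, 0], [0, 0.0038, 0.0097, 0], [0, 0.0058, 0.0145, 0], [-0.0001, 0.008, 0.0192, 0], [-0.0002, 0.0125, 0.0285, 0], [-0.0004, 0.0176, 0.0375, 0], [-0.0004, 0.0176, 0.0375, 0]],
])

```text
clock: 8.2
tool_pos: [0.5177, -0.1706, 0.1246]
tcp_rot: [3.14, -0.0, 1.596]
ft_force: [0.3, -2.4, -1.9]
opening: 0.911
finger_force: 61.7
```

```bash
cat > side.py <<'E'
from h import *
import sys
s=telemetry.get_state();print(s["clock"],s["tool_pos"],s["opening"],s["finger_force"],s["ft_force"].round(1),s["wrist_torque"].round(2))
p,d=get_image("scene");cv2.imwrite(sys.argv[1],cv2.resize(p[120:320,150:430],(784,560)))
P=cloud("scene",d);m=(d>0)&(P[...,2]>.02)&(P[...,2]<.25)&(abs(P[...,0]-.513)<.048)&(P[...,1]>-.26)&(P[...,1]<.165)
hs=cv2.cvtColor(p,cv2.COLOR_BGR2HSV);m&=(hs[...,2]<90)
Q=P[m]
for y in np.arange(-.24,.16,.02):
    k=abs(Q[:,1]-y)<.01
    if k.sum()>5: print(round(y,2),k.sum(),np.percentile(Q[k,2],[2,98]).round(3))
E
python3 side.py pics/s4.png
```

```text
8.2 [ 0.51772213 -0.17064552  0.12457135] 0.9105581277987882 61.65167212486267 [ 0.3 -2.4 -1.9] [-0.42  0.05  0.06]
-0.2 12 [0.048 0.248]
-0.18 328 [0.054 0.247]
-0.16 630 [0.061 0.246]
-0.14 171 [0.048 0.249]
-0.12 179 [0.046 0.114]
-0.1 195 [0.042 0.111]
-0.08 204 [0.038 0.107]
-0.06 205 [0.035 0.103]
-0.04 208 [0.033 0.101]
-0.02 204 [0.027 0.096]
-0.0 200 [0.024 0.093]
0.02 190 [0.022 0.09 ]
0.04 83 [0.029 0.094]
```

Tilt is about 10° (the top edge slopes as expected) and the foot is down. I'll carry on to 40°.

Request:
servo_tool([
  [[-0.0001, 0.0053, 0.009, 0], [-0.0002, 0.0111, 0.0173, 0], [-0.0004, 0.0172, 0.0257, 0], [-0.0006, 0.0238, 0.0336, 0], [-0.0007, 0.0306, 0.0414, 0], [-0.0009, 0.0378, 0.0488, 0], [-0.0011, 0.0453, 0.056, 0], [-0.0013, 0.053, 0.0627, 0], [-0.0015, 0.061, 0.069, 0], [-0.0017, 0.0695, 0.0753, 0], [-0.0019, 0.078, 0.081, 0], [-0.0021, 0.0869, 0.0862, 0]],
])

```text
clock: 9.75
tool_pos: [0.5151, -0.0846, 0.2107]
tcp_rot: [3.141, 0.001, 1.594]
ft_force: [-0.4, -3.1, 3.6]
opening: 0.91
finger_force: 62.8
```

```bash
python3 side.py pics/s5.png
```

```text
9.75 [ 0.51513222 -0.08459885  0.21067507] 0.9097800715087532 62.77159094810486 [-0.4 -3.1  3.6] [-0.94  0.26  0.04]
-0.14 58 [0.151 0.176]
-0.12 132 [0.142 0.196]
-0.1 274 [0.131 0.235]
-0.08 496 [0.112 0.247]
-0.06 380 [0.095 0.186]
-0.04 350 [0.09 0.17]
-0.02 318 [0.089 0.153]
-0.0 290 [0.043 0.137]
0.02 276 [0.027 0.12 ]
0.04 248 [0.024 0.104]
0.06 128 [0.043 0.089]
0.08 23 [0.074 0.08 ]
```

View pics/s5.png

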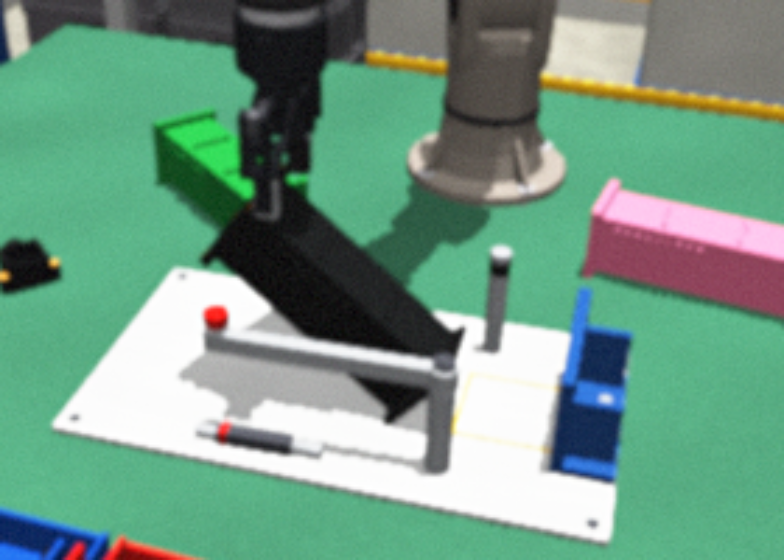

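Tilt is about 40°, with the foot edge still on the plate at about (395,415) in the crop. Continuing to 65°.

Request:
servo_tool([
  [[-0.0002, 0.009, 0.005, 0], [-0.0004, 0.0183, 0.0095, 0], [-0.0007, 0.0278, 0.0136, 0], [-0.0009, 0.0374, 0.0173, 0], [-0.0012, 0.0472, 0.0206, 0], [-0.0014, 0.0571, 0.0235, 0], [-0.0017, 0.0671, 0.0259, 0], [-0.0019, 0.0772, 0.0279, 0], [-0.0022, 0.0874, 0.0294, 0], [-0.0024, 0.0977, 0.0305, 0], [-0.0024, 0.0977, 0.0305, 0]],
])

```text
clock: 11.18
tool_pos: [0.513, 0.0165, 0.242]
tcp_rot: [3.14, -0.003, 1.597]
ft_force: [-0.5, -2.2, 7.9]
opening: 0.911
finger_force: 62.6
```

```bash
python3 side.py pics/s6.png
```

```text
11.175 [0.51295065 0.01645168 0.24201005] 0.9106007987495892 62.57421551272273 [-0.5 -2.2  7.9] [-0.62  0.45 -0.15]
-0.06 153 [0.202 0.226]
-0.04 241 [0.165 0.234]
-0.02 353 [0.127 0.242]
-0.0 461 [0.094 0.248]
0.02 577 [0.046 0.247]
0.04 514 [0.022 0.183]
0.06 323 [0.027 0.137]
0.08 136 [0.045 0.095]
0.1 107 [0.042 0.053]
```

View pics/s6.png

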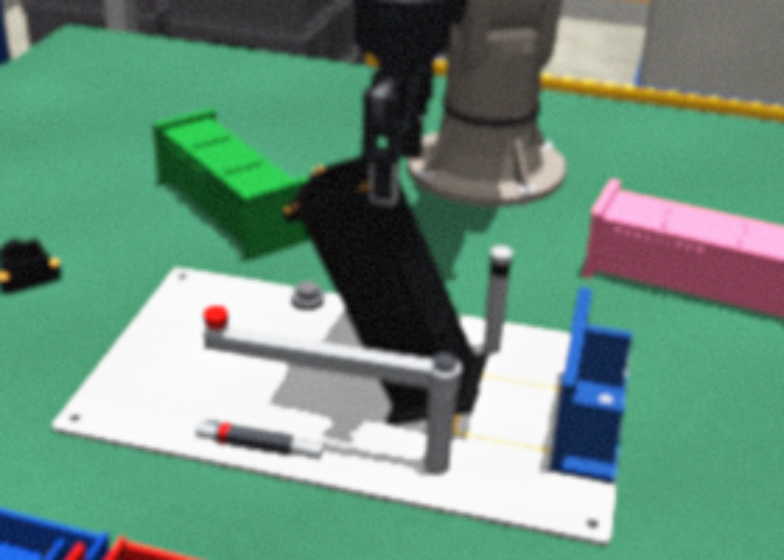

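Request:
servo_tool([
  [[-0.0002, 0.01, 0.0006, 0], [-0.0005, 0.0206, 0.001, 0], [-0.0007, 0.031, 0.0008, 0], [-0.001, 0.0412, 0, 0], [-0.0012, 0.0515, -0.001, 0], [-0.0015, 0.0617, -0.0028, 0], [-0.0017, 0.0685, -0.0041, 0], [-0.0018, 0.0752, -0.0058, 0], [-0.002, 0.0818, -0.0075, 0], [-0.0021, 0.0868, -0.009, 0], [-0.0021, 0.0868, -0.009, 0]],
])

```text
clock: 12.6
tool_pos: [0.5095, 0.1019, 0.2306]
tcp_rot: [-3.139, -0.001, 1.597]
ft_force: [-0.4, -0.3, 1.0]
opening: 0.9
finger_force: 0.5
```

```bash
python3 side.py pics/s7.png
```

```text
12.6 [0.50946766 0.1019216  0.23057699] 0.8998275779564207 0.4535502729413565 [-0.4 -0.3  1. ] [ 0.17  0.16 -0.07]
0.02 148 [0.203 0.24 ]
0.04 571 [0.033 0.241]
0.06 640 [0.031 0.242]
0.08 545 [0.037 0.244]
0.1 535 [0.021 0.247]
0.12 34 [0.022 0.25 ]
```

View pics/s7.png

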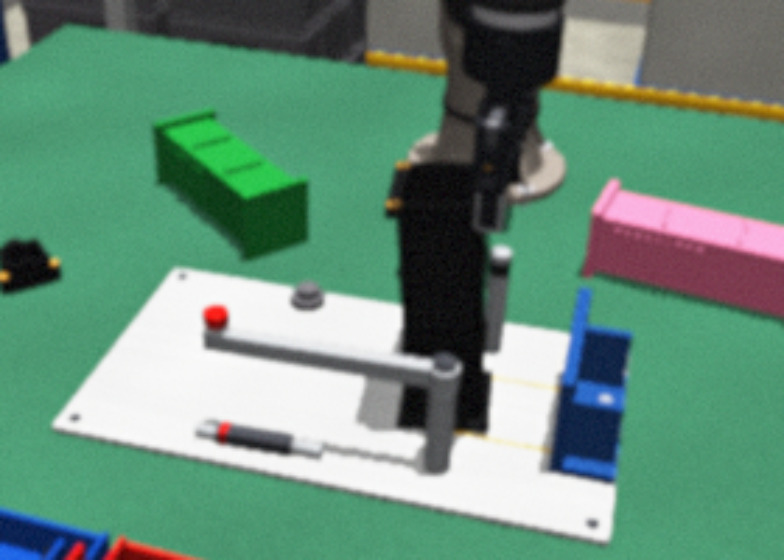

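The housing stands and the pads have come free of the collar. I'll open, rise and look from above.

Request:
servo_tool([
  [[0, 0.004, 0, 0], [0, 0.006, 0.005, 0], [0, 0.006, 0.05, 0], [0, 0.006, 0.1, 0], [0, 0.006, 0.15, 0], [0, -0.03, 0.17, 0], [0, -0.05, 0.17, 0], [0, -0.05, 0.17, 0], [0, -0.05, 0.17, 0]],
], fingers=1.0)

```text
clock: 13.78
tool_pos: [0.5104, 0.0513, 0.401]
tcp_rot: [-3.141, -0.001, 1.596]
ft_force: [0.4, -0.2, -0.2]
opening: 0.998
finger_force: 0.0
```

```bash
cat > wr.py <<'E'
from h import *
import sys
s=telemetry.get_state();pose=(s["tool_pos"],s["tcp_rot"]);print(s["clock"],pose)
p,d=get_image("wrist");cv2.imwrite(sys.argv[1],p)
P=cloud("wrist",d,pose);z=P[...,2];m=(d>0)&(z>.222)&(z<.255)&(abs(P[...,0]-.505)<.07)&(abs(P[...,1]-.08)<.09)
n,l,st,_=cv2.connectedComponentsWithStats(m.astype(np.uint8))
i=1+np.argmax(st[1:,4]);k=l==i;print("mouth",k.sum(),rect(P[k]),np.percentile(z[k],[5,50,95]))
x,y,w,h,_=st[i];print("px",x,y,w,h)
# plane tilt of the rim
A=np.c_[P[k][:,:2]-P[k][:,:2].mean(0),np.ones(k.sum())];print("tilt deg",np.degrees(np.linalg.lstsq(A,z[k],rcond=None)[0][:2]).round(2))
f=(d>0)&(abs(z-.108)<.006)&(P[...,1]>.13);print("fence",f.sum(), rect(P[f]) if f.sum()>20 else 0)
E
python3 wr.py pics/w4.png
```

```text
13.775 (array([0.51036065, 0.05125249, 0.40101581]), array([-3.14087707e+00, -8.64367568e-04,  1.59568768e+00]))
mouth 3905 (array([0.5052, 0.0705]), array([0.0843, 0.0843]), 9.46) [0.22987654 0.23689253 0.23816315]
px 231 131 93 92
tilt deg [0.06 0.82]
fence 1119 (array([0.4915, 0.1802]), array([0.1487, 0.0123]), 2.26)
```

View pics/w4.png

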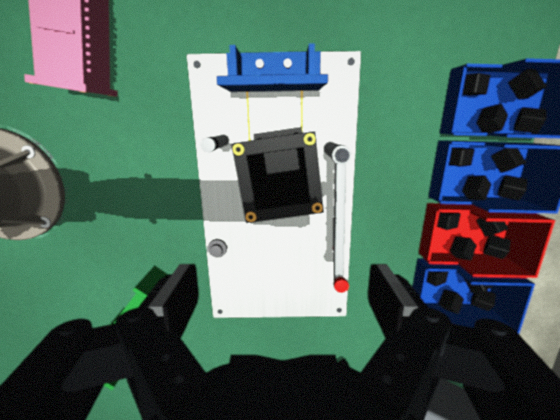

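The wrist view shows the housing standing flat, mouth square centred at (279,176) and rotated about 9°. It needs a move of (-12, +61) mm and a -7° turn. I'll grip its -x side wall, with one finger in the bore.

Request:
servo_tool([
  [[-0.04, 0.0134, 0, 8], [-0.0402, 0.0134, -0.05, 8], [-0.0402, 0.0134, -0.1, 8], [-0.0402, 0.0134, -0.125, 8], [-0.0402, 0.0134, -0.125, 8], [-0.0402, 0.0134, -0.125, 8]],
], fingers=0.2)

```text
clock: 14.58
tool_pos: [0.4711, 0.0641, 0.2774]
tcp_rot: [3.14, 0.0, 1.735]
ft_force: [0.5, -0.3, 0.4]
opening: 0.597
finger_force: 0.0
```

Run:
```python
from h import *
s=telemetry.get_state();print(s["tool_pos"],np.degrees(s["tcp_rot"]),s["opening"])
pose=(s["tool_pos"],s["tcp_rot"]);p,d=get_image("wrist");cv2.imwrite("pics/w5.png",p)
P=cloud("wrist",d,pose);z=P[...,2];m=(d>0)&(z>.23)&(z<.245)&(abs(P[...,0]-.505)<.05)&(abs(P[...,1]-.07)<.05)
print(m.sum(),rect(P[m]),P[m].min(0),P[m].max(0))
```

```text
[0.47105039 0.06414527 0.27744381] [1.79892604e+02 2.82411778e-04 9.94163485e+01] 0.5968618112590097
8587 (array([0.5056, 0.0707]), array([0.0846, 0.0849]), 9.45) [0.45693643 0.02273167 0.23000134] [0.55333228 0.11924707 0.2394258 ]
```

View pics/w5.png

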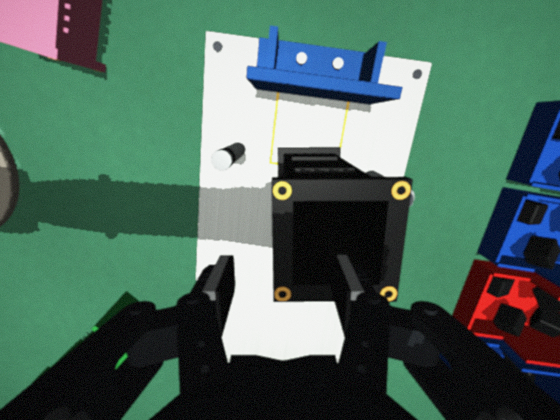

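The pads straddle the -x wall, whose midline is at column ~283. Descend and grip.

Request:
servo_tool([
  [[-0.0004, 0.0008, -0.025, 0], [-0.0004, 0.0008, -0.045, 0], [-0.0004, 0.0008, -0.051, 0], [-0.0004, 0.0008, -0.051, 0]],
])

```text
clock: 15.12
tool_pos: [0.4705, 0.0643, 0.2262]
tcp_rot: [3.14, -0.0, 1.734]
ft_force: [0.7, -1.1, -0.2]
opening: 0.6
finger_force: 0.0
```

Request:
servo_tool([
  [[0, 0, 0, 0], [0, 0, 0, 0], [0, 0, 0, 0], [0, 0, 0, 0], [0, 0, 0, 0]],
], fingers=-0.9)

```text
clock: 15.75
tool_pos: [0.4705, 0.0644, 0.2263]
tcp_rot: [3.14, -0.0, 1.734]
ft_force: [-0.6, 1.1, 5.9]
opening: 0.139
finger_force: 60.8
```

Request:
servo_tool([
  [[0, 0, 0.001, 0], [0, 0, 0.001, 0]],
])

```text
clock: 16.0
tool_pos: [0.4704, 0.0643, 0.2263]
tcp_rot: [3.14, 0.0, 1.734]
ft_force: [1.1, 0.1, 0.4]
opening: 0.14
finger_force: 60.4
```

Request:
servo_tool([
  [[-0.001, 0.0045, 0.0004, -0.6], [-0.002, 0.009, 0.0004, -1.2], [-0.003, 0.0135, 0.0004, -1.8], [-0.004, 0.018, 0.0004, -2.4], [-0.005, 0.0225, 0.0004, -3], [-0.006, 0.027, 0.0004, -3.6], [-0.007, 0.0315, 0.0004, -4.2], [-0.008, 0.036, 0.0004, -4.8], [-0.009, 0.041, 0.0004, -5.4], [-0.01, 0.046, 0.0004, -6.1], [-0.0112, 0.051, 0.0004, -6.7], [-0.0122, 0.055, 0.0004, -7.2]],
])

```text
clock: 17.5
tool_pos: [0.46, 0.1187, 0.2289]
tcp_rot: [3.136, 0.001, 1.608]
ft_force: [1.8, -2.6, 8.3]
opening: 0.137
finger_force: 63.6
```

```bash
cat > wr2.py <<'E'
from h import *
import sys
s=telemetry.get_state();print(s["clock"],s["tool_pos"],np.degrees(s["tcp_rot"]).round(2),s["ft_force"].round(1),s["wrist_torque"].round(2),s["opening"])
pose=(s["tool_pos"],s["tcp_rot"]);p,d=get_image("wrist");cv2.imwrite(sys.argv[1],p)
P=cloud("wrist",d,pose);z=P[...,2];c=np.array([float(sys.argv[2]),float(sys.argv[3])])
m=(d>0)&(z>.228)&(z<.246)&(abs(P[...,0]-c[0])<.055)&(abs(P[...,1]-c[1])<.055)
print("mouth",m.sum(),rect(P[m]))
A=np.c_[P[m][:,:2]-c,np.ones(m.sum())];print("tilt",np.degrees(np.linalg.lstsq(A,z[m],rcond=None)[0][:2]).round(2))
f=(d>0)&(abs(z-.108)<.006)&(P[...,1]>.16);print("fence",f.sum(), rect(P[f]) if f.sum()>20 else 0)
E
python3 wr2.py pics/w6.png .494 .125; python3 side.py pics/s8.png
```

```text
17.5 [0.46000675 0.1186769  0.22893554] [1.7965e+02 5.0000e-02 9.2110e+01] [ 1.8 -2.6  8.3] [-1.12 -0.89  0.04] 0.13709214710214593
mouth 13515 (array([0.4889, 0.1248]), array([0.0977, 0.074 ]), 3.05)
tilt [  0.31 -10.26]
fence 2636 (array([0.4918, 0.1802]), array([0.1498, 0.0118]), 2.1)
17.55 [0.45994194 0.11929648 0.22892445] 0.13914051398378102 63.88753920793533 [ 2.1 -3.   8.4] [-1.31 -0.8  -0.04]
0.04 45 [0.027 0.045]
0.06 149 [0.026 0.179]
0.08 444 [0.028 0.25 ]
0.1 768 [0.023 0.248]
0.12 634 [0.058 0.246]
0.14 321 [0.143 0.241]
```

View pics/s8.png

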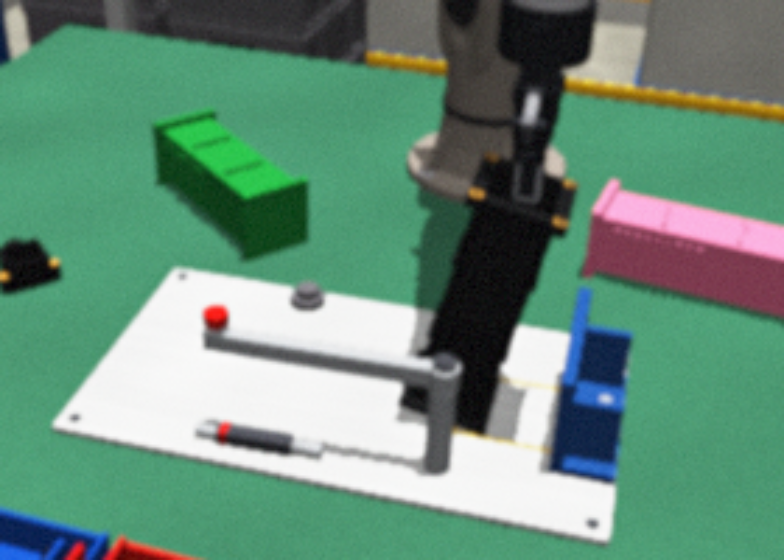

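The top led while the foot lagged, so it pitched forward about 12° in the torsional grip. It is still held. I'll ease it back upright and regrip differently.

Request:
servo_tool([
  [[0.0005, -0.005, 0.001, 0], [0.001, -0.01, 0.002, 0], [0.001, -0.015, 0.002, 0], [0.001, -0.02, 0.002, 0], [0.001, -0.025, 0.002, 0], [0.001, -0.03, 0.001, 0], [0.001, -0.034, 0.0, 0], [0.001, -0.034, 0.0, 0]],
])

```text
clock: 18.6
tool_pos: [0.4594, 0.0842, 0.2277]
tcp_rot: [3.14, -0.0, 1.607]
ft_force: [2.9, 0.3, 7.3]
opening: 0.137
finger_force: 63.7
```

```bash
python3 wr2.py pics/w7.png .496 .09; python3 side.py pics/s9.png
```

```text
18.6 [0.45937563 0.08421388 0.22774071] [179.9   -0.    92.06] [2.9 0.3 7.3] [ 0.7  -0.88 -0.03] 0.13725421780770722
mouth 14621 (array([0.4892, 0.0881]), array([0.096 , 0.0796]), 1.61)
tilt [ 0.15 -3.56]
fence 2970 (array([0.4921, 0.1801]), array([0.1497, 0.0121]), 2.38)
18.65 [0.45936094 0.08433485 0.22773993] 0.135958248353727 63.70249629020691 [3.1 0.9 6.9] [ 0.63 -0.91 -0.13]
0.04 181 [0.022 0.245]
0.06 609 [0.029 0.244]
0.08 616 [0.036 0.245]
0.1 728 [0.025 0.242]
0.12 282 [0.088 0.241]
```

Request:
servo_tool([
  [[0, -0.005, -0.0003, 0], [0, -0.009, -0.0006, 0], [0, -0.013, -0.001, 0], [0, -0.013, -0.001, 0]],
])

```text
clock: 19.2
tool_pos: [0.4591, 0.0717, 0.2261]
tcp_rot: [3.141, -0.0, 1.607]
ft_force: [2.0, 0.6, 5.3]
opening: 0.141
finger_force: 64.1
```

```bash
python3 wr2.py pics/w8.png .496 .08
```

```text
19.2 [0.45911416 0.07168182 0.2260902 ] [ 1.7994e+02 -1.0000e-02  9.2080e+01] [2.  0.6 5.3] [ 0.83 -1.18 -0.08] 0.14081884634213743
mouth 14904 (array([0.489 , 0.0748]), array([0.0957, 0.0809]), 2.11)
tilt [ 0.21 -1.04]
fence 3207 (array([0.4922, 0.1802]), array([0.1498, 0.0122]), 2.35)
```

Request:
servo_tool([
  [[0, -0.003, 0, 0], [0, -0.003, 0, 0]],
])

```text
clock: 19.5
tool_pos: [0.4588, 0.0692, 0.2258]
tcp_rot: [3.141, -0.0, 1.608]
ft_force: [4.2, 1.0, 5.7]
opening: 0.137
finger_force: 63.9
```

Request:
servo_tool([
  [[0, 0, 0, 0], [0, 0, 0, 0], [0, 0, 0.02, 0], [0, 0, 0.06, 0], [0.03, -0.02, 0.12, 0], [0.05, -0.04, 0.17, 0], [0.05, -0.04, 0.17, 0], [0.05, -0.04, 0.17, 0]],
], fingers=0.2)

```text
clock: 20.5
tool_pos: [0.5077, 0.0291, 0.3943]
tcp_rot: [-3.137, 0.001, 1.608]
ft_force: [0.2, 0.8, -0.3]
opening: 0.602
finger_force: 0.0
```

```bash
python3 wr.py pics/w9.png; python3 -c "
from h import *;print(telemetry.get_state()['joint_positions'])"
```

```text
20.5 (array([0.50765124, 0.02905606, 0.39430869]), array([-3.13735281e+00,  5.37355179e-04,  1.60773007e+00]))
mouth 4270 (array([0.4967, 0.0689]), array([0.0844, 0.0835]), 2.03) [0.23170035 0.23683646 0.23810423]
px 229 114 90 87
tilt deg [0.16 0.61]
fence 1224 (array([0.4919, 0.1802]), array([0.1498, 0.0126]), 2.39)
[-0.60658656  0.21919836  0.66496609  1.31069967 -0.13460747  1.66188055
  0.07308104]
```

Upright again at (0.497, 0.069), yaw 2°, and now laterally in line. I'll regrip the fence-side wall with the fingers closing along y, deeper, which resists pitching.

Request:
servo_tool([
  [[0, 0.02, 0, -10], [0, 0.04, 0, -20], [-0.005, 0.06, 0, -30], [-0.01, 0.0753, 0, -40], [-0.0123, 0.0753, 0, -50], [-0.0123, 0.0753, 0, -60], [-0.0123, 0.0753, -0.02, -70], [-0.0123, 0.0753, -0.06, -80], [-0.0123, 0.0753, -0.1, -90], [-0.0123, 0.0753, -0.12, -90], [-0.0123, 0.0753, -0.12, -90], [-0.0123, 0.0753, -0.12, -90]],
])

```text
clock: 22.05
tool_pos: [0.496, 0.1049, 0.2758]
tcp_rot: [-3.141, 0.001, 0.038]
ft_force: [-0.1, -0.3, 1.0]
opening: 0.599
finger_force: 0.0
```

```bash
python3 wr2.py pics/w10.png .4967 .0689
```

```text
22.05 [0.49597586 0.10489708 0.27583535] [-1.7999e+02  4.0000e-02  2.2000e+00] [-0.1 -0.3  1. ] [ 0.02 -0.02  0.  ] 0.5994346797398838
mouth 8885 (array([0.4967, 0.0685]), array([0.0851, 0.0845]), 1.75)
tilt [0.05 0.37]
fence 1632 (array([0.4922, 0.1803]), array([0.1485, 0.0125]), 2.26)
```

Request:
servo_tool([
  [[0, -0.0006, -0.03, 0], [0, -0.0006, -0.05, 0], [0, -0.0006, -0.057, 0], [0, -0.0006, -0.057, 0]],
])

```text
clock: 22.6
tool_pos: [0.4967, 0.104, 0.2193]
tcp_rot: [-3.141, -0.001, 0.038]
ft_force: [0.1, -0.7, 0.6]
opening: 0.602
finger_force: 0.0
```

Request:
servo_tool([
  [[0, 0, 0, 0], [0, 0, 0, 0], [0, 0, 0, 0], [0, 0, 0, 0], [0, 0, 0, 0]],
], fingers=-0.9)

```text
clock: 23.22
tool_pos: [0.4969, 0.1041, 0.2197]
tcp_rot: [-3.141, -0.001, 0.038]
ft_force: [-2.3, 0.8, 6.3]
opening: 0.145
finger_force: 59.1
```

```bash
python3 wr2.py pics/w11.png .4967 .0689
```

```text
23.225 [0.49687879 0.10411395 0.21966826] [-1.7996e+02 -8.0000e-02  2.1600e+00] [-2.3  0.8  6.3] [-0.04  0.17 -0.  ] 0.14475413705025755
mouth 15741 (array([0.4972, 0.0749]), array([0.0845, 0.0976]), 1.98)
tilt [-0.52  0.86]
fence 2438 (array([0.4925, 0.1801]), array([0.1497, 0.0126]), 2.22)
```

Request:
servo_tool([
  [[0, 0, 0.0014, 0], [0, 0, 0.0014, 0], [-0.0003, 0.004, 0.0014, 0], [-0.0005, 0.008, 0.0014, 0], [-0.0007, 0.012, 0.0014, 0], [-0.0009, 0.016, 0.0014, 0], [-0.0009, 0.016, 0.0014, 0]],
])

```text
clock: 24.15
tool_pos: [0.4951, 0.1208, 0.2198]
tcp_rot: [-3.141, 0.001, 0.039]
ft_force: [0.2, -0.2, -3.3]
opening: 0.14
finger_force: 58.8
```

```bash
python3 wr2.py pics/w12.png .4965 .085;python3 side.py pics/s12.png
```

```text
24.15 [0.49506608 0.12084313 0.21984337] [-1.7997e+02  6.0000e-02  2.2100e+00] [ 0.2 -0.2 -3.3] [-0.21 -0.05 -0.01] 0.13967723026156523
mouth 15664 (array([0.495 , 0.0914]), array([0.0857, 0.0967]), 2.09)
tilt [-0.6   0.91]
fence 2387 (array([0.4926, 0.1801]), array([0.1481, 0.0127]), 2.27)
24.2 [0.49512643 0.12069747 0.21992721] 0.14514092938966366 58.64323228597641 [ 0.4  0.  -2.9] [-0.12 -0.06  0.01]
0.04 42 [0.23  0.241]
0.06 512 [0.034 0.24 ]
0.08 568 [0.036 0.239]
0.1 682 [0.026 0.24 ]
0.12 618 [0.027 0.243]
0.14 64 [0.215 0.248]
```

It slides upright now, with the tilt unchanged. Continue to just short of the fence.

Request:
servo_tool([
  [[-0.0002, 0.004, -0.0002, 0], [-0.0003, 0.008, -0.0002, 0], [-0.0005, 0.012, -0.0002, 0], [-0.0006, 0.016, -0.0002, 0], [-0.0008, 0.02, -0.0002, 0], [-0.0009, 0.024, -0.0002, 0], [-0.001, 0.028, -0.0002, 0], [-0.0012, 0.032, -0.0002, 0], [-0.0014, 0.036, -0.0002, 0], [-0.0015, 0.04, -0.0002, 0], [-0.0016, 0.043, -0.0002, 0], [-0.0016, 0.043, -0.0002, 0]],
])

```text
clock: 25.75
tool_pos: [0.4939, 0.1634, 0.22]
tcp_rot: [-3.141, -0.0, 0.038]
ft_force: [0.1, -0.9, -3.0]
opening: 0.143
finger_force: 58.4
```

```bash
python3 wr2.py pics/w13.png .4935 .128
```

```text
25.75 [0.49389087 0.16343262 0.22000662] [-179.98   -0.      2.18] [ 0.1 -0.9 -3. ] [-0.09 -0.02 -0.01] 0.14331890353627566
mouth 15703 (array([0.4943, 0.1343]), array([0.0854, 0.0972]), 1.14)
tilt [-0.58  1.01]
fence 1650 (array([0.5114, 0.1735]), array([0.1121, 0.0273]), 2.42)
```

Request:
servo_tool([
  [[0, 0.001, 0, 0], [0, 0.002, 0, 0], [0, 0.003, 0, 0], [0, 0.003, 0, 0]],
])

```text
clock: 26.3
tool_pos: [0.4939, 0.166, 0.2199]
tcp_rot: [3.142, 0.0, 0.038]
ft_force: [0.7, -0.8, -4.1]
opening: 0.142
finger_force: 58.8
```

Request:
servo_tool([
  [[0, 0.0007, -0.0003, 0], [0, 0.0014, -0.0003, 0], [0, 0.002, -0.0003, 0], [0, 0.002, -0.0003, 0]],
])

```text
clock: 26.8
tool_pos: [0.494, 0.1675, 0.2197]
tcp_rot: [3.141, -0.0, 0.037]
ft_force: [-0.4, -1.9, -2.7]
opening: 0.141
finger_force: 59.4
```

Request:
servo_tool([
  [[0, 0.0007, -0.0002, 0], [0, 0.0014, -0.0002, 0], [0, 0.002, -0.0002, 0], [0, 0.002, -0.0002, 0]],
])

```text
clock: 27.3
tool_pos: [0.4942, 0.1691, 0.2198]
tcp_rot: [3.14, -0.0, 0.037]
ft_force: [-0.9, -4.1, 2.3]
opening: 0.14
finger_force: 60.9
```

```bash
python3 wr2.py pics/w14.png .4935 .132; python3 side.py pics/s14.png
```

```text
27.3 [0.49415692 0.16911036 0.2197875 ] [ 1.7994e+02 -2.0000e-02  2.1200e+00] [-0.9 -4.1  2.3] [-1.48  0.16 -0.03] 0.1401761335686185
mouth 15807 (array([0.494, 0.139]), array([0.0858, 0.0955]), 1.77)
tilt [-0.59  0.45]
fence 1333 (array([0.5117, 0.1733]), array([0.1111, 0.0276]), 2.3)
27.35 [0.49414152 0.1691411  0.21978553] 0.13933350406137554 61.03023111820221 [-0.1 -4.4  1.8] [-1.53  0.2  -0.08]
0.1 434 [0.025 0.241]
0.12 691 [0.026 0.239]
0.14 679 [0.025 0.239]
```

View pics/s14.png

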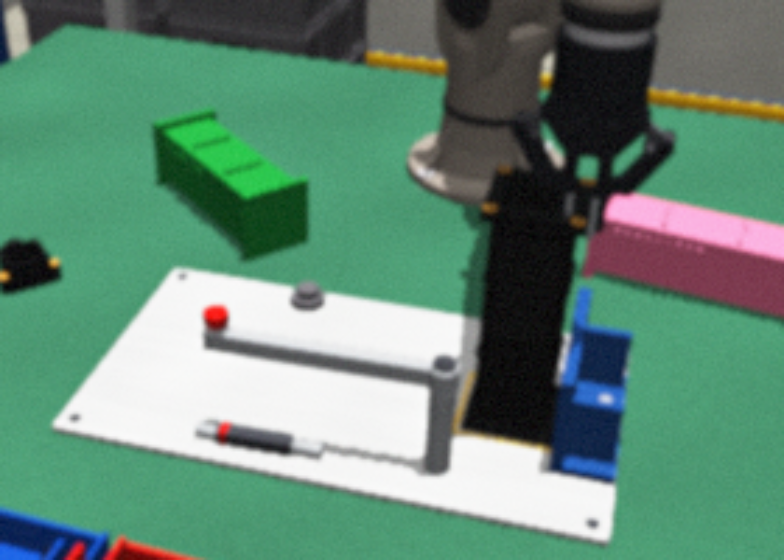

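The foot touches the fence with only about 0.5° of lean. I'll press the base down, back off slightly and release.

Request:
servo_tool([
  [[0, 0, -0.0006, 0], [0, -0.0006, -0.0007, 0], [0, -0.0013, -0.0007, 0], [0, -0.0013, -0.0007, 0]],
])

```text
clock: 27.9
tool_pos: [0.4942, 0.1686, 0.2197]
tcp_rot: [-3.141, -0.001, 0.037]
ft_force: [-1.1, -4.4, 5.5]
opening: 0.142
finger_force: 61.4
```

Request:
servo_tool([
  [[0, 0, 0, 0], [0, 0, 0, 0], [0, 0, 0.01, 0], [0, 0, 0.03, 0], [0, 0, 0.08, 0], [0, -0.05, 0.13, 0], [0, -0.1, 0.17, 0], [0, -0.13, 0.17, 0], [0, -0.13, 0.17, 0]],
], fingers=0.2)

```text
clock: 29.02
tool_pos: [0.4943, 0.0343, 0.391]
tcp_rot: [-3.141, -0.004, 0.03]
ft_force: [0.6, 0.7, -0.6]
opening: 0.604
finger_force: 0.0
```

Run:
```python
from h import *
s=telemetry.get_state();print(s["clock"],s["tool_pos"],np.degrees(s["tcp_rot"]))
p,d=get_image("top");P=cloud("top",d);z=P[...,2]
m=(d>0)&(z>.22)&(z<.25)&(abs(P[...,0]-.494)<.055)&(abs(P[...,1]-.132)<.055);print("top mouth",m.sum(),rect(P[m]) if m.sum()>9 else 0)
m=(d>0)&(abs(z-.118)<.006)&(P[...,0]>.565)&(P[...,0]<.63)&(P[...,1]<.1)&(P[...,1]>-.16);print("bar",m.sum(),rect(P[m]),P[m].min(0),P[m].max(0))
pose=(s["tool_pos"],s["tcp_rot"]);p,d=get_image("wrist");cv2.imwrite("pics/w15.png",p);P=cloud("wrist",d,pose);z=P[...,2]
m=(d>0)&(z>.222)&(z<.25)&(abs(P[...,0]-.494)<.055)&(abs(P[...,1]-.132)<.055);print("wr mouth",m.sum(),rect(P[m]) if m.sum()>9 else 0)
m=(d>0)&(abs(z-.118)<.006)&(P[...,0]>.565)&(P[...,0]<.63)&(P[...,1]<.1)&(P[...,1]>-.16);print("bar",m.sum(),rect(P[m])if m.sum()>9 else 0)
f=(d>0)&(abs(z-.108)<.006)&(P[...,1]>.16);print("fence",f.sum(), rect(P[f]) if f.sum()>20 else 0)
m=(d>0)&(z>.128)&(z<.15)&(P[...,0]>.565)&(P[...,0]<.64)&(P[...,1]<-.08)&(P[...,1]>-.16);print("knob",m.sum(),P[m].mean(0))
```

```text
29.025 [0.49432324 0.0342506  0.39101385] [-179.9792674    -0.24778173    1.69580125]
top mouth 0 0
bar 215 (array([ 0.5992, -0.0507]), array([0.0182, 0.1455]), 4.03) [ 0.58745237 -0.1239122   0.11210049] [0.6101415  0.02158081 0.12381184]
wr mouth 4391 (array([0.4949, 0.1288]), array([0.0846, 0.0848]), 1.86)
bar 1807 (array([ 0.5955, -0.0085]), array([0.0256, 0.2031]), 2.22)
fence 571 (array([0.4016, 0.3486]), array([0.0739, 0.482 ]), 45.44)
knob 342 [ 0.60351183 -0.11516524  0.13719999]
```

Request:
servo_tool([
  [[-0.03, 0.06, 0.02, 0], [-0.06, 0.1, 0.04, 0], [-0.06, 0.1, 0.04, 0], [-0.06, 0.1, 0.04, 0]],
])

```text
clock: 29.62
tool_pos: [0.4336, 0.1398, 0.4284]
tcp_rot: [3.141, 0.001, 0.041]
ft_force: [0.3, -0.3, 0.2]
opening: 0.599
finger_force: 0.0
```

Run:
```python
from h import *
s=telemetry.get_state();print(s["clock"],s["tool_pos"],np.degrees(s["tcp_rot"]))
pose=(s["tool_pos"],s["tcp_rot"]);p,d=get_image("wrist");cv2.imwrite("pics/w16.png",p);P=cloud("wrist",d,pose);z=P[...,2]
m=(d>0)&(z>.222)&(z<.25)&(abs(P[...,0]-.494)<.055)&(abs(P[...,1]-.132)<.055);print("wr mouth",m.sum(),rect(P[m]), P[m][:,1].max())
f=(d>0)&(abs(z-.108)<.006)&(P[...,1]>.15)&(P[...,1]<.21);print("fence",f.sum(), rect(P[f]))
t=(d>0)&(z>.112)&(z<.13)&(abs(P[...,0]-.405)<.02)&(abs(P[...,1]-.093)<.03);print("stop",t.sum(),P[t].mean(0) if t.any() else 0)
```

```text
29.625 [0.43355362 0.13983017 0.42835277] [1.79962653e+02 2.96463510e-02 2.32603901e+00]
wr mouth 3560 (array([0.4942, 0.1322]), array([0.0831, 0.0842]), 2.25) 0.17562602165965857
fence 238 (array([0.493 , 0.1695]), array([0.1481, 0.0333]), 2.65)
stop 149 [0.4069681  0.09452866 0.12182976]
```

View pics/w16.png

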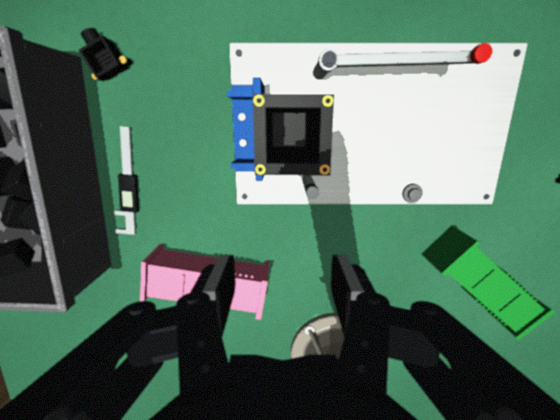

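The wrist view shows the housing at the fence, mouth square (255–333, 95–175); the measured pose is (0.494, 0.132), yaw 2.25°, which matches the home place and yaw. Next is the bar: go outside its knob with the fingers shut.

Request:
servo_tool([
  [[0.02, -0.025, 0, 10], [0.045, -0.05, 0, 20], [0.07, -0.08, 0, 30], [0.1, -0.11, 0, 40], [0.125, -0.14, 0, 50], [0.15, -0.17, 0, 60], [0.175, -0.2, 0, 70], [0.2, -0.23, 0, 80], [0.216, -0.254, -0.02, 90], [0.216, -0.254, -0.06, 90], [0.216, -0.254, -0.1, 90], [0.216, -0.254, -0.1, 90]],
], fingers=-1.0)

```text
clock: 31.18
tool_pos: [0.6475, -0.1161, 0.3236]
tcp_rot: [-3.131, -0.003, 1.605]
ft_force: [-0.2, 0.8, 0.5]
opening: -0.0
finger_force: 0.0
```

Run:
```python
from h import *
s=telemetry.get_state();print(s["clock"],s["tool_pos"],np.degrees(s["tcp_rot"]),s["opening"],s["joint_positions"].round(2))
print(np.array(camera_model("wrist")["tool_from_camera"])[:3,3])
th0=np.radians(2.26);home=np.array([.4936,.132]);R=np.array([[np.cos(th0),-np.sin(th0)],[np.sin(th0),np.cos(th0)]])
piv=home+R@[.095,-.052];print("pivot",piv)
for a in (91.5,80,70,60,50,40,30,20,15,10,5,3,0):
    r=np.radians(a);u=R@np.array([-np.cos(r),-np.sin(r)]);t=R@np.array([np.sin(r),-np.cos(r)])
    off=.012+.0145*abs(np.sin(r))+.011*abs(np.cos(r))
    print(a,(piv+.198*u+off*t).round(4))
```

```text
31.175 [ 0.64747782 -0.11611768  0.32355076] [-1.79399568e+02 -1.61793539e-01  9.19376626e+01] -0.00011482400137558873 [-0.18  0.59  0.66  1.   -0.35  1.66  0.4 ]
[ 7.60068063e-02 -9.41988025e-06 -1.30506311e-01]
pivot [0.59057669 0.0837867 ]
91.5 [ 0.6303 -0.112 ]
80 [ 0.5918 -0.1162]
70 [ 0.5582 -0.1138]
60 [ 0.525  -0.1054]
50 [ 0.4932 -0.0913]
40 [ 0.464  -0.0714]
30 [ 0.4385 -0.0462]
20 [ 0.4177 -0.0165]
15 [ 4.093e-01 -2.000e-04]
10 [0.4025 0.017 ]
5 [0.3972 0.0347]
3 [0.3956 0.042 ]
0 [0.3936 0.053 ]
```

Request:
servo_tool([
  [[0, 0.002, -0.06, 0], [0, 0.002, -0.12, 0], [0, 0.002, -0.17, 0], [0, 0.002, -0.195, 0], [0, 0.002, -0.2045, 0], [0, 0.002, -0.2045, 0]],
])

```text
clock: 31.92
tool_pos: [0.6511, -0.1142, 0.1256]
tcp_rot: [3.139, 0.001, 1.608]
ft_force: [0.5, 0.1, 0.5]
opening: -0.001
finger_force: 0.0
```

Request:
servo_tool([
  [[-0.01, 0.001, 0, 0], [-0.0172, 0.002, 0, 0], [-0.027, 0.001, 0, 0], [-0.037, 0, 0, 0], [-0.0465, -0.001, 0, 0], [-0.0557, -0.0022, 0, 0], [-0.0645, -0.002, 0, 0], [-0.073, -0.001, 0, 0], [-0.081, -0.0005, 0, 0], [-0.0893, 0.0002, 0, 0], [-0.0893, 0.0002, 0, 0]],
])

```text
clock: 33.3
tool_pos: [0.5596, -0.1134, 0.1242]
tcp_rot: [-3.141, -0.0, 1.608]
ft_force: [-0.5, 0.3, -0.3]
opening: -0.001
finger_force: 0.0
```

```bash
cat > bar.py <<'E'
from h import *
s=telemetry.get_state();print(s["clock"],s["tool_pos"].round(4),s["ft_force"].round(1))
th0=np.radians(2.26);home=np.array([.4936,.132]);piv=np.array([.5906,.0838])
for c in("scene","top"):
    p,d=get_image(c);P=cloud(c,d);hs=cv2.cvtColor(p,cv2.COLOR_BGR2HSV)
    red=((hs[...,0]<8)|(hs[...,0]>172))&(hs[...,1]>150)&(hs[...,2]>90)
    D=np.hypot(*(np.moveaxis(P[...,:2]-piv,-1,0)))
    m=(d>0)&red&(P[...,2]>.115)&(P[...,2]<.15)&(abs(D-.198)<.03)
    if m.sum()>3:
        k=P[m].mean(0);v=k[:2]-piv;print(c,m.sum(),k.round(4),"angle",round((np.degrees(np.arctan2(v[1],v[0])-th0)+180)%360,1))
E
python3 bar.py
```

```text
33.3 [ 0.5596 -0.1134  0.1242] [-0.5  0.3 -0.3]
scene 41 [ 0.5375 -0.1015  0.1359] angle 71.8
```

Request:
servo_tool([
  [[-0.009, 0.0015, -0.002, 0], [-0.018, 0.0034, -0.004, 0], [-0.0346, 0.008, -0.004, 0], [-0.0506, 0.0146, -0.004, 0], [-0.0664, 0.0221, -0.004, 0], [-0.0816, 0.0314, -0.004, 0], [-0.0956, 0.042, -0.004, 0], [-0.1089, 0.0541, -0.004, 0], [-0.1211, 0.0672, -0.004, 0], [-0.1321, 0.0816, -0.004, 0], [-0.1419, 0.0969, -0.004, 0], [-0.1419, 0.0969, -0.004, 0]],
])

```text
clock: 34.9
tool_pos: [0.4172, -0.0152, 0.1199]
tcp_rot: [-3.14, -0.001, 1.611]
ft_force: [0.6, -0.7, 0.2]
opening: -0.005
finger_force: 0.0
```

```bash
python3 bar.py
```

```text
34.9 [ 0.4172 -0.0152  0.1199] [ 0.6 -0.7  0.2]
scene 53 [0.4126 0.0118 0.136 ] angle 19.8
```

Request:
servo_tool([
  [[-0.004, 0.008, 0, 0], [-0.0079, 0.015, 0, 0], [-0.0115, 0.0235, 0, 0], [-0.0147, 0.0322, 0, 0], [-0.0175, 0.041, 0, 0], [-0.02, 0.0499, 0, 0], [-0.021, 0.054, 0, 0], [-0.0216, 0.0575, 0, 0], [-0.0216, 0.0575, 0, 0]],
])

```text
clock: 36.12
tool_pos: [0.3969, 0.0415, 0.1202]
tcp_rot: [-3.141, -0.0, 1.609]
ft_force: [-0.1, -1.1, -0.3]
opening: -0.002
finger_force: 0.0
```

Request:
servo_tool([
  [[-0.0005, 0.0025, 0, 0], [-0.001, 0.005, 0, 0], [-0.001, 0.0075, 0, 0], [-0.001, 0.0075, 0, 0]],
])

```text
clock: 36.62
tool_pos: [0.396, 0.0491, 0.1202]
tcp_rot: [-3.141, -0.0, 1.609]
ft_force: [-0.4, 0.5, -0.7]
opening: -0.005
finger_force: 0.0
```

```bash
python3 bar.py
```

```text
36.625 [0.396  0.0491 0.1202] [-0.4  0.5 -0.7]
scene 33 [0.4004 0.0707 0.1363] angle 1.7
```

Continue in small steps until the stop's force shows.

Request:
servo_tool([
  [[0, 0.0015, 0, 0], [0, 0.003, 0, 0], [0, 0.004, 0, 0], [0, 0.004, 0, 0]],
])

```text
clock: 37.22
tool_pos: [0.3961, 0.0529, 0.1202]
tcp_rot: [3.142, -0.0, 1.609]
ft_force: [0.4, -0.2, -0.2]
opening: 0.002
finger_force: 0.1
```

Request:
servo_tool([
  [[0, 0.001, 0, 0], [0, 0.002, 0, 0], [0, 0.002, 0, 0]],
])

```text
clock: 37.6
tool_pos: [0.3961, 0.053, 0.1202]
tcp_rot: [-3.141, 0.002, 1.607]
ft_force: [-1.0, -6.1, -0.2]
opening: 0.001
finger_force: 2.5
```

Request:
servo_tool([
  [[0, 0.001, 0, 0], [0, 0.002, 0, 0], [0, 0.002, 0, 0]],
])

```text
clock: 37.98
tool_pos: [0.3961, 0.0531, 0.1202]
tcp_rot: [-3.141, 0.005, 1.606]
ft_force: [-0.7, -9.1, 1.5]
opening: 0.003
finger_force: 4.4
```

The bar is firmly at its stop, exactly where predicted. Back off, rise clear and verify.

Request:
servo_tool([
  [[0, -0.006, 0, 0], [0, -0.02, 0, 0], [0, -0.05, 0, 0], [0, -0.08, 0.04, 0], [0.02, -0.1, 0.1, 0], [0.06, -0.1, 0.16, 0], [0.1, -0.1, 0.22, 0], [0.1, -0.1, 0.28, 0], [0.1, -0.1, 0.28, 0], [0.1, -0.1, 0.28, 0]],
])

```text
clock: 39.22
tool_pos: [0.497, -0.0438, 0.4014]
tcp_rot: [3.138, 0.0, 1.608]
ft_force: [0.6, -1.1, -0.7]
opening: 0.003
finger_force: 0.0
```

```bash
python3 bar.py
python3 - <<'E'
from h import *
s=telemetry.get_state();pose=(s["tool_pos"],s["tcp_rot"]);print(s["clock"],pose)
p,d=get_image("wrist");cv2.imwrite("pics/w20.png",p);P=cloud("wrist",d,pose);z=P[...,2]
m=(d>0)&(z>.222)&(z<.25)&(abs(P[...,0]-.494)<.06)&(abs(P[...,1]-.132)<.06);print("mouth",m.sum(),rect(P[m]))
A=np.c_[P[m][:,:2]-P[m][:,:2].mean(0),np.ones(m.sum())];print("tilt",np.degrees(np.linalg.lstsq(A,z[m],rcond=None)[0][:2]).round(2))
b=(d>0)&(abs(z-.118)<.006)&(P[...,1]<.1)&(P[...,1]>.04)&(P[...,0]>.42)&(P[...,0]<.57);
q=np.polyfit(P[b][:,0],P[b][:,1],1);print("bar",b.sum(),"slope deg",np.degrees(np.arctan(q[0])),"y at .494",np.polyval(q,.494))
f=(d>0)&(abs(z-.108)<.004)&(P[...,1]>.165)&(P[...,1]<.2);print("fence",f.sum(), rect(P[f]))
E
```

```text
39.225 [ 0.497  -0.0438  0.4014] [ 0.6 -1.1 -0.7]
scene 23 [0.3997 0.0725 0.1366] angle 1.1
39.325 (array([ 0.49552043, -0.04329499,  0.39910705]), array([-3.13976873e+00, -6.29294416e-04,  1.60823085e+00]))
mouth 3034 (array([0.4946, 0.1128]), array([0.0845, 0.0469]), 2.72)
tilt [-0.11  0.06]
bar 1458 slope deg 2.3762315330215085 y at .494 0.08146290961423254
fence 58 (array([0.4919, 0.1748]), array([0.1488, 0.0022]), 2.13)
```

Request:
servo_tool([
  [[0, 0.04, 0.02, 0], [0, 0.05, 0.03, 0], [0, 0.05, 0.03, 0], [0, 0.05, 0.03, 0], [0, 0.05, 0.03, 0]],
])

```text
clock: 40.0
tool_pos: [0.4957, 0.0054, 0.4297]
tcp_rot: [-3.14, 0.0, 1.606]
ft_force: [0.3, 0.5, -0.3]
opening: -0.002
finger_force: 0.0
```

Run:
```python
from h import *
s=telemetry.get_state();pose=(s["tool_pos"],s["tcp_rot"]);print(s["clock"],pose)
p,d=get_image("wrist");cv2.imwrite("pics/w21.png",p);P=cloud("wrist",d,pose);z=P[...,2]
m=(d>0)&(z>.222)&(z<.25)&(abs(P[...,0]-.494)<.06)&(abs(P[...,1]-.132)<.06);print("mouth",m.sum(),rect(P[m]))
f=(d>0)&(abs(z-.108)<.004)&(P[...,1]>.16)&(P[...,1]<.2)&(abs(P[...,0]-.492)>.05);print("fence",f.sum(), rect(P[f]))
```

```text
40.0 (array([0.49569824, 0.00542749, 0.42967618]), array([-3.14048823e+00,  3.30588045e-04,  1.60594915e+00]))
mouth 4515 (array([0.4939, 0.1323]), array([0.0842, 0.0843]), 1.99)
fence 226 (array([0.492 , 0.1799]), array([0.1495, 0.0115]), 2.46)
```

```bash
python3 -c "
from cell import job
print(job.hand_in())"
```

```text
the job is handed in; nothing more can be done
None
```

The job is handed in at about 40 s: the housing stands with its foot against the blue fence, midway between the posts to within about 1 mm, and the keeper bar is home at its stop. The pads came free in the last few degrees of the tip-up, so I can't confirm how softly it landed. In the first slide it leaned about 12° before I eased it back and regripped. I did not recheck the other bench items at the end, and I viewed 13 pictures against your limit of 10.

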